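Jack up the instrument case and hold it

ROBOT

A 6-joint arm with a two-finger parallel gripper is mounted at the origin on the work surface. World frame = base frame: x ahead of the robot, y to its left, z up, the work surface at z = 0. Lengths are in m, angles in rad, forces in N, time in s.
With the tool pointing down it reaches from about 0.35 to 0.775 m from the base axis. Payload 7.3 kg.
Tool frame: the origin (TCP) lies between the finger pads; the fingertips stand 14 mm ahead of it and the grasp point (between the pads) lies 5 mm behind it; z points along the fingers, y is the direction in which the jaws open and shut (so a half turn about z gives the same grasp; the last joint's range is limited). The gripper opens to 92 mm and grips with 3 to 60 N. Pads are 19 mm wide; open, the fingers measure 130 mm over their backs; the gripper's body (75 mm by 190 mm) begins 47 mm behind the grasp point.
Start: joints at [1.149, 0.342, 1.524, -0, 1.275, -0.146], TCP at [0.143, 0.505, 0.241] pointing down, gripper open.
Joint ranges: [-2.53, 2.53], [-0.77, 2.02], [0.04, 2.7], [-1, 4.14], [0.28, 2.66], [-3.11, 3.11]. Speed limits (rad/s): [2.57, 2.57, 3.14, 3.14, 3.14, 3.14].

INTERFACE

Orientations are given as [roll, pitch, yaw] about the fixed x, y, z axes, in that order (R = Rz(yaw) Ry(pitch) Rx(roll)).
In Python, from cell import robot gives the robot as it stands.
- The arm moves only by the shell command python3 -m creep 'ROWS' [FORCE]. ROWS is JSON, a list that holds one entry, the list of rows, each a list of 7 numbers: the shift along the tool's x, y, z in cm, then the turn, a rotation vector about the tool's x, y, z in degrees, then the gripper command: -1 is shut, 1 is fully open, values between are in proportion. In form: [[[tx, ty, tz, wx, wy, wz, gripper], ...]]. A call has 1 to 8 rows; each row is the pose to reach, as a shift and turn from the pose measured when the call began, along the tool's axes at that moment; what a row does not reach only later rows make up. A row lasts 1/10 s, in which the tool goes at most 50 mm and 8.59 degrees, less where a joint would pass 70% of its speed; a pose out of reach is approached as far as the arm can. A call with a gripper value outside its range is refused whole. The fingers move at their own pace and stop on an object; FORCE is the grip in N (left out, the last holds). Time passes only in rows, so rows that repeat a pose let the fingers close. It gives the time, the measured TCP pose, the force and the opening at its end, in the units of the state.
- robot.observe(): the state, without advancing time (a new reading comes with each control period).
- robot.read_camera(name): name is "scene" or "top" or "wrist"; returns the picture (420x560x3 uint8, red, green, blue); there is no depth.
- robot.camera_params(name): a dict with "camera_matrix" (3x3 intrinsics, pixels), "k1" (the pictures are not rectified: a ray, as slopes to the right and down, at radius r is drawn at 1 + k1 r^2 times it, then the intrinsics apply), "R" (3x3) and "t" (3): a world point X has camera coordinates R X + t. Camera axes: x right, y down, z forward; pixel columns grow to the right and rows downward; lengths in m; the calibration is good to about 2 mm. A picture is of the moment at which its call begins: read the wrist's pose just before it. camera_params takes no time and is no camera call; for the wrist camera it gives the pose at the moment of the call.
- robot.hand_in(): hands the job in, once; it reports no verdict.
Trained networks look in the newest picture that a camera, given by its name, has taken for a name from the list of things; names that differ only in an ending like _2 or _b are one class to them, and where a whole thing is asked for, a point or a joint stands for the part that bears it (a point fixed in the world has none). Each returns a list of dicts, best first, with "score" (0 to 1); they miss things now and then, are a little off and sometimes report something else, mostly with a low value. They report only what shows in the picture. A call takes as long as a camera call.
- robot.look_for(camera, label): "centre" ([x, y, z] in m, in the coordinates of the camera as it stood for that picture, good to about 4 mm: the middle of the surface that is visible of it).
- robot.masks_of(camera, label): "mask" (420x560 bool, what is visible of it).
The state is a dict: "time": time; "qpos": joint angles; "qvel": joint speeds; "joint_efforts": joint torques, N m; "tool_pos": TCP position; "tool_rot": TCP orientation; "contact_force": force on the tool from outside, world axes, zero at the start; "torque": the same for the moment, N m; "opening": finger opening in m.
Only numpy, scipy, OpenCV 4.12 (cv2) and the standard library are available. Lean on these libraries where they do the work, as an engineer would, in place of code of your own. Each camera call takes 0.05 s, during which the arm holds its last target.

TASK

Set the small toe jack flat on the table with its saddle centred under the black case's marked lift point (the round lug with raised ring and arrow, not a square cleat). Press the jack's handle fully down once as a trial stroke and let it come all the way back up, then press it fully down again and finish while holding it down, the case raised on the jack for a wedge to be slipped under. Raise the case only with the jack, do not touch it with the arm or shove it about, and leave the other things where they are.

Things in the scene. Friction and masses are not known exactly. Their poses are not given: they have to be found in the camera images.
- lift_pad (a point): Marked lift point: centre of the flat underside of a round steel lug (40 mm across, 8 mm thick, raised ring and arrow ridge on top) on the case's side facing the robot. 55 mm above the table while the case stands on its feet, about 17 mm higher when fully jacked. Axes as the case's: x from the lug into the case, z up. The case's face is 45 mm along +x from the lug's centre.
- case: Black instrument case, loose, about 3 kg, 260 mm deep (x), 360 wide (y), body 20 to 91 mm above the table on four feet, knobs up to 105 mm. Origin on the table straight under the lift point; the case fills x +45 to +305, y -210 to +150 mm. Two plain square cleats (30 mm wide, 27 mm out from the face, height of the lug) at y -165 and +115 mm are not lift points.
- jack: The toe jack as a whole (loose, about 0.7 kg); origin on the table under the middle of its column, x towards its toe, z up. Steel base plate 80 mm wide (y), 8 mm thick, reaching from 80 mm ahead of (+x) to 175 mm behind (-x) the column's middle.
- jack_column (a point): Centre of the jack's upright square column, half-way up it (54 mm above the jack's underside); column 36 x 36 mm, top 100 mm above the underside: the place to grip the jack (across its y). Axes as the jack's: +x towards the toe and saddle, -x towards the handle.
- saddle (a point): Centre of the top of the jack's saddle, a flat steel disc 32 mm across on the toe, 55 mm ahead (+x) of the column's middle. Its top is 45 mm above the jack's underside with the handle up (so it slips under the lug, 10 mm clear) and rises straight up 5 mm per 0.1 rad of handle, 27 mm in all.
- handle_pad (a point): Middle of the top of the black rubber pad (60 mm long, 50 wide, 10 thick) at the end of the jack's handle: press here. The hinge is 20 mm behind (-x) the column's middle, 75 mm up; 125 mm from hinge to pad middle. Up, the handle slopes 0.45 rad upward (pad about 134 mm high, 130 mm behind the column's middle); fully down 0.1 rad downward (about 67 mm high, 145 mm behind).
- handle (a joint): Angle of the jack's handle in rad: 0 fully up (it springs back there when let go), 0.55 fully down on its stop. Pressing takes about 3 N at first and up to about 12 N at the pad when lifting the case.
- pedal: Bystander: aluminium effects pedal 120 x 70 x 42 mm (plus knobs), origin under its middle.
- bottle: Bystander: brown glass bottle, 62 mm across, 200 mm tall, standing; origin under its middle.
- tumbler: Bystander: glass tumbler, 68 mm across, 100 mm tall; origin under its middle.
- tape_roll: Bystander: grey roll of tape lying flat, 100 mm across, 25 mm tall; origin under its middle.
- screwdriver: Bystander: black-handled screwdriver, 170 mm long, lying; origin under its middle.
- di_box: Bystander: dark steel signal box 100 x 75 x 47 mm; origin under its middle.

How it is judged:
On the way, in this order (a step that is already met when the one before it is completed fails the run):
1. the jack stands flat on the table, handle up, its saddle under the lift point, the case still on its feet (horizontal distance between saddle and lift_pad below 0.012 m and height (world z) of jack below 0.004 m and angle between jack's own z axis and vertical below 0.05 rad and value of joint handle below 0.1 rad and height (world z) of lift_pad below 0.059 m), for 0.2 s.
2. trial stroke: handle fully down, the case lifted on the saddle (value of joint handle above 0.48 rad and height (world z) of lift_pad above 0.066 m and contact force between jack and case above 3 N), for 0.1 s.
3. the handle has come back up and the case is on its feet again (value of joint handle below 0.1 rad and height (world z) of lift_pad below 0.059 m), for 0.1 s.
4. the handle is fully down again and the case is lifted (all of step 2), for 0.2 s.
At the end, for the whole second after the job is handed in: Robot still pressing the handle down (over 0.48 rad, over 1 N on the jack); lift point above 66 mm and resting on the jack (over 3 N), saddle within 15 mm of it seen from above; jack flat on the table; case still, not touched by the robot (all of step 4 and horizontal distance between saddle and lift_pad below 0.015 m and height (world z) of jack below 0.004 m and angle between jack's own z axis and vertical below 0.05 rad and linear speed of case below 0.02 m/s and contact force between any of the fingers, the arm and jack above 1 N and contact force between each of the fingers, the arm and case below 0.5 N); the arm keeps its last pose, push and grip.
It fails at once if the case is shoved about (moves more than 40 mm) (distance of case from where it was at the start of the episode above 0.04 m).
It fails at once if the robot itself pushes or lifts the case (contact force between any of the fingers, the arm and case above 3 N).
It fails at once if a bystander is pushed more than 40 mm from its place (distance of any of pedal, bottle, tumbler, tape_roll, screwdriver, di_box from where it was at the start of the episode above 0.04 m).
It also fails if it takes over 64 s, if anything falls off the work surface, if the arm or the gripper's body presses on something with over 40 N, if the wrist force passes 120 N, or if a joint passes its speed limit or range.

## Working session

There is one attempt and no reset: what is moved stays moved. The work goes in short steps, Python scripts to look and compute and a shell command to move; the robot and the scene stay as the last step left them, time stands still between calls to the robot, and variables do not carry over. Pictures are saved under pics/ and viewed, and the job is handed in when it is done.

```bash
ls; mkdir -p pics; cat > h.py <<'E'
import numpy as np, cv2
from cell import robot
def snap(cam,fn):
    im=robot.read_camera(cam); cv2.imwrite('pics/'+fn,im[:,:,::-1]); return im
def world(cam,c):
    p=robot.camera_params(cam); return np.array(p['R']).T@(np.array(c)-np.array(p['t']))
def pix(cam,uv,z):
    p=robot.camera_params(cam); K=np.array(p['camera_matrix']); k=p['k1']
    d=np.linalg.inv(K)@np.array([uv[0],uv[1],1.]); d=d[:2]; r=np.linalg.norm(d); s=r
    for _ in range(50): s=r/(1+k*s*s)
    d=d*s/r if r>0 else d
    R=np.array(p['R']);t=np.array(p['t']); o=-R.T@t; v=R.T@np.array([d[0],d[1],1.])
    return o+v*(z-o[2])/v[2]
def proj(cam,X):
    p=robot.camera_params(cam); K=np.array(p['camera_matrix']); k=p['k1']
    c=np.array(p['R'])@np.array(X)+np.array(p['t']); d=c[:2]/c[2]; d=d*(1+k*(d@d)); return K[:2,:2]@d+K[:2,2]
E
python3 - <<'E'
from h import *
for c in ['scene','top','wrist']: snap(c,c+'0.png')
np.set_printoptions(precision=4,suppress=True)
for c in ['scene','top']:
  for l in ['lift_pad','case','jack','jack_column','saddle','handle_pad','pedal','bottle','tumbler','tape_roll','screwdriver','di_box']:
    r=robot.look_for(c,l)
    print(c,l,[(round(d['score'],2),world(c,d['centre'])) for d in r[:2]])
print(robot.observe())
E
```

```text
pics
scene lift_pad [(0.81, array([ 0.9372, -0.0811,  0.0893]))]
scene case [(0.75, array([ 0.933 , -0.079 ,  0.0844])), (0.33, array([0.4828, 0.2873, 0.0078]))]
scene jack [(0.83, array([0.4862, 0.2893, 0.0059]))]
scene jack_column [(0.65, array([0.4846, 0.2906, 0.0038])), (0.58, array([0.4071, 0.2829, 0.1315]))]
scene saddle [(0.69, array([0.5755, 0.3192, 0.0397]))]
scene handle_pad [(0.73, array([0.41  , 0.2813, 0.1305]))]
scene pedal [(0.88, array([ 0.4874, -0.2919,  0.0399]))]
scene bottle [(0.88, array([ 0.6819, -0.3967,  0.1184])), (0.27, array([0.6816, 0.4093, 0.071 ]))]
scene tumbler [(0.57, array([0.6833, 0.409 , 0.0664]))]
scene tape_roll [(0.61, array([ 0.5533, -0.5028,  0.0439])), (0.58, array([0.5417, 0.4929, 0.0223]))]
scene screwdriver [(0.6, array([ 0.3895, -0.0404,  0.0182]))]
scene di_box [(0.69, array([ 0.5508, -0.5023,  0.0446])), (0.45, array([0.4827, 0.2883, 0.005 ]))]
top lift_pad [(0.66, array([ 0.9061, -0.0772,  0.0929]))]
top case [(0.84, array([ 0.9075, -0.0787,  0.0916]))]
top jack [(0.85, array([0.4659, 0.292 , 0.0063]))]
top jack_column [(0.78, array([0
[... 409 characters left out ...]
ray([0.5384, 0.4956, 0.0258])), (0.27, array([ 0.3839, -0.0424,  0.0223]))]
top screwdriver [(0.55, array([ 0.3808, -0.0446,  0.0216]))]
top di_box [(0.84, array([ 0.534 , -0.5027,  0.0449])), (0.31, array([0.4663, 0.2876, 0.0067]))]
{'time': 1.35, 'qpos': array([ 1.149 ,  0.342 ,  1.5241,  0.    ,  1.2754, -0.146 ]), 'qvel': array([ 0.0003, -0.0003,  0.0014, -0.001 ,  0.0003, -0.    ]), 'joint_efforts': array([ -0.0009, -43.1121, -24.4481,   0.0718,   0.0483,   0.0001]), 'tool_pos': array([0.1429, 0.5052, 0.2407]), 'tool_rot': array([ 3.1415, -0.    ,  2.8658]), 'contact_force': array([-0.1538,  1.4314,  0.0474]), 'torque': array([ 0.0128, -0.0173, -0.0145]), 'opening': 0.09191710819961356}
```

View pics/scene0.png

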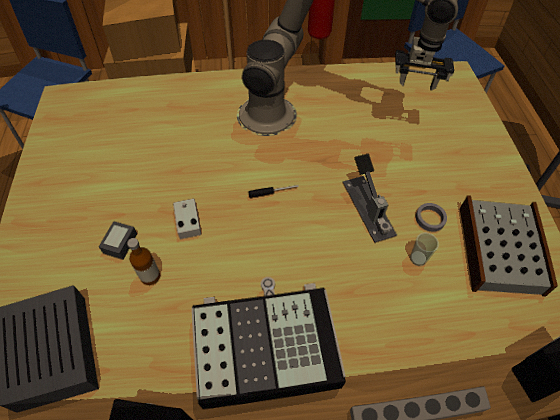

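View pics/top0.png

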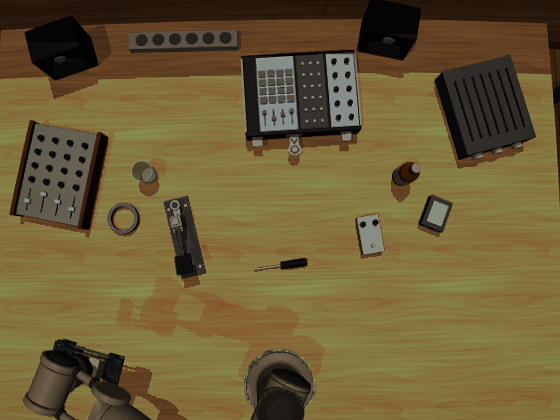

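The top view shows the lug at about (294,147), cleats at (257,141) and (346,136). The jack is at x 165–205, y 197–277, with its saddle end up at (175,205). I'll zoom in next.

```bash
python3 - <<'E'
import cv2,numpy as np
t=cv2.imread('pics/top0.png'); s=cv2.imread('pics/scene0.png')
def crop(i,x,y,w,h,f): return cv2.resize(i[y:y+h,x:x+w],None,fx=f,fy=f,interpolation=cv2.INTER_CUBIC)
cv2.imwrite('pics/tj.png',np.hstack([crop(t,150,185,70,100,6),crop(t,265,125,60,100,6)]))
cv2.imwrite('pics/sj.png',np.hstack([crop(s,335,145,70,100,6),crop(s,240,260,60,100,6)]))
E
```

```text
(no output)
```

View pics/tj.png

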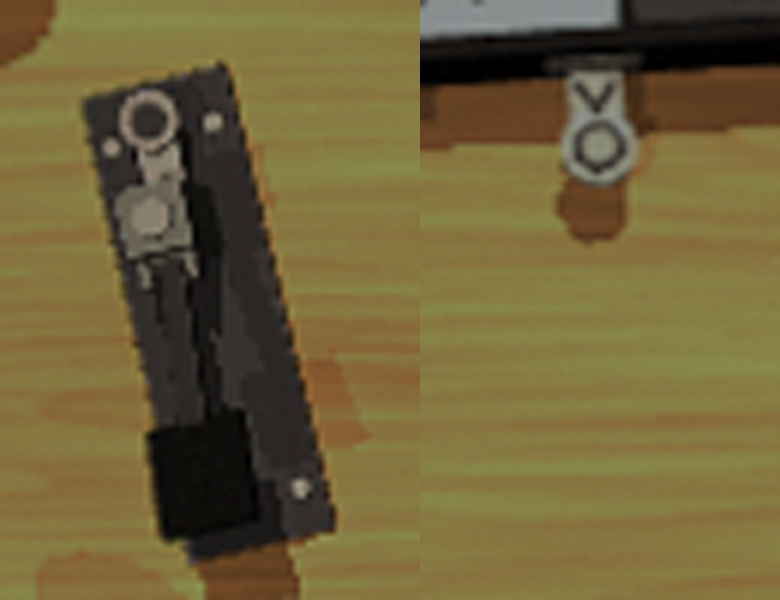

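View pics/sj.png

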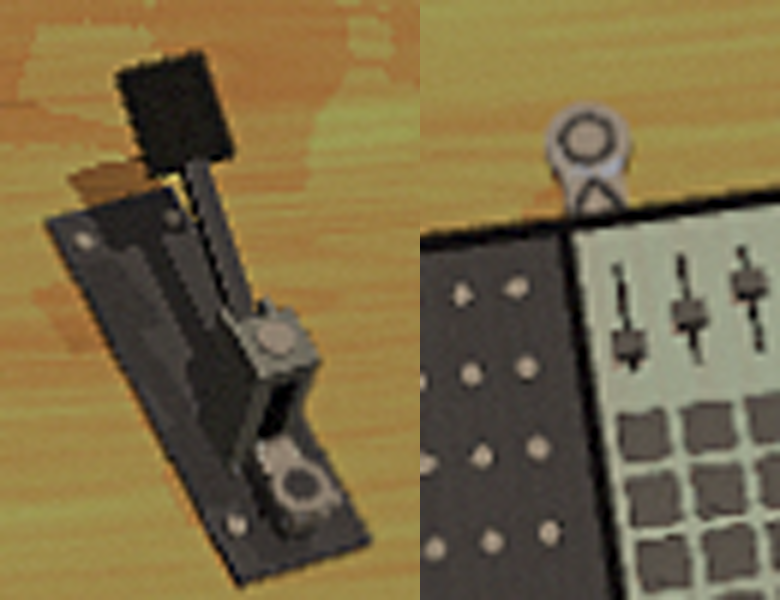

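```bash
python3 - <<'E'
from h import *
np.set_printoptions(precision=4,suppress=True)
def t(x,y,ox=150,oy=185,xs=0): return (ox+(x-xs+.5)/6-.5, oy+(y+.5)/6-.5)
P=lambda c,uv,z:print(c,np.round(uv,1),pix(c,uv,z))
print('saddle');P('top',t(148,119),.045);P('scene',t(303,487,335,145),.045)
print('col');P('top',t(152,215),.10);P('scene',t(275,338,335,145),.10)
print('pad');P('top',t(203,473),.134);P('scene',t(175,113,335,145),.134)
print('lug');P('top',t(597,147,265,125,420),.063);P('scene',t(588,138,240,260,420),.063)
print('plate')
for q in [(82,100),(228,62),(335,528),(190,562)]: P('top',t(*q),.008)
for q in [(45,218),(172,185),(370,542),(240,588)]: P('scene',t(*q,335,145),.008)
m=robot.masks_of('top','case')[0]['mask'].astype(np.uint8); 
cs=max(cv2.findContours(m,0,2)[0],key=cv2.contourArea)
m2=cv2.morphologyEx(m,cv2.MORPH_OPEN,np.ones((25,25)))
ys,xs=np.nonzero(m2);print(cv2.minAreaRect(np.c_[xs,ys].astype(np.float32)))
for b in cv2.boxPoints(cv2.minAreaRect(np.c_[xs,ys].astype(np.float32))): P('top',b,.091)
E
```

```text
saddle
top [174.2 204.4] [0.5745 0.3214 0.045 ]
scene [385.1 225.8] [0.5786 0.3204 0.045 ]
col
top [174.9 220.4] [0.5213 0.3088 0.1   ]
scene [380.4 200.9] [0.5221 0.3074 0.1   ]
pad
top [183.4 263.4] [0.392  0.2777 0.134 ]
scene [363.8 163.4] [0.397  0.2761 0.134 ]
lug
top [294.1 149.1] [ 0.7409 -0.057   0.063 ]
scene [267.6 282.6] [ 0.7429 -0.0587  0.063 ]
plate
top [163.2 201.2] [0.5883 0.3642 0.008 ]
top [187.6 194.9] [0.6075 0.2854 0.008 ]
top [205.4 272.6] [0.3585 0.2298 0.008 ]
top [181.2 278.2] [0.3413 0.3073 0.008 ]
scene [342.1 180.9] [0.3623 0.2287 0.008 ]
scene [363.2 175.4] [0.3447 0.3069 0.008 ]
scene [396.2 234.9] [0.5933 0.3616 0.008 ]
scene [374.6 242.6] [0.614  0.2859 0.008 ]
((300.71343994140625, 94.4869384765625), (86.53185272216797, 116.17023468017578), 86.49646759033203)
top [240.1  54.9] [1.0379 0.1079 0.091 ]
top [356.   47.8] [ 1.0581 -0.257   0.091 ]
top [361.3 134.1] [ 0.7804 -0.2647  0.091 ]
top [245.4 141.2] [0.7622 0.0932 0.091 ]
```

```bash
python3 - <<'E'
import cv2
t=cv2.imread('pics/top0.png')
cv2.imwrite('pics/tc.png',cv2.resize(t[40:165,230:370],None,fx=4.5,fy=4.5,interpolation=cv2.INTER_CUBIC))
E
```

```text
(no output)
```

View pics/tc.png

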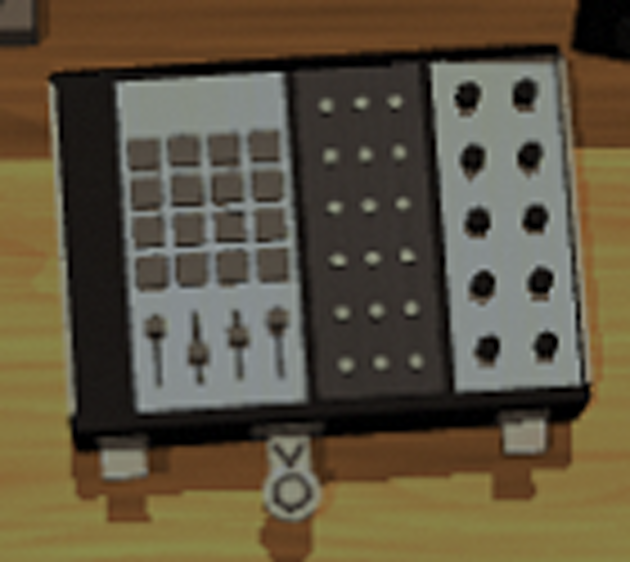

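```bash
cat >> h.py <<'E'
from scipy.spatial.transform import Rotation as Ro
def rows(pos,yaw,pitch=0.0):
    s=robot.observe(); R=Ro.from_euler('xyz',s['tool_rot'])
    T=Ro.from_euler('z',yaw)*Ro.from_euler('y',pitch)*Ro.from_euler('x',np.pi)
    d=R.inv().apply(np.array(pos)-s['tool_pos'])*100; w=(R.inv()*T).as_rotvec(degrees=True)
    print(np.round(d,2),np.round(w,2), 't',round(s['time'],2),s['tool_pos'],s['tool_rot'],'F',s['contact_force'],s['opening'])
E
python3 - <<'E'
from h import *
rows([.522,.308,.24],.228+np.pi)
E
```

```text
[-41.84  -8.65   0.07] [  0.     0.   -28.87] t 1.4 [0.14293861 0.50517277 0.24073312] [ 3.14153445e+00 -1.32706329e-05  2.86579068e+00] F [-0.45522725  1.15548928  0.1564685 ] 0.09176749361634523
```

View pics/wrist0.png

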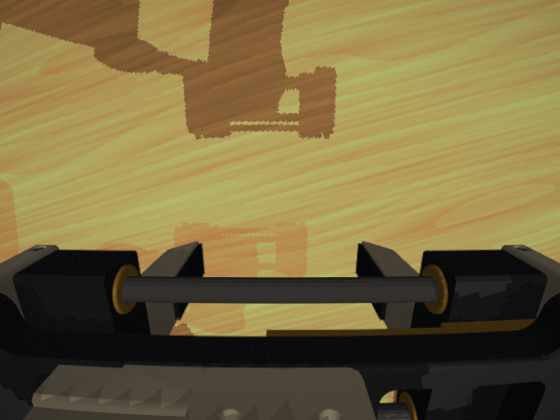

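```bash
python3 -m creep '[[[-5,-1,0,0,0,-4,1],[-10,-2,0,0,0,-8,1],[-15,-3,0,0,0,-12,1],[-20,-4.2,0,0,0,-16,1],[-25,-5.2,0,0,0,-20,1],[-30,-6.2,0,0,0,-24,1],[-35,-7.3,0,0,0,-28.87,1],[-39,-8.2,0,0,0,-28.87,1]]]'
python3 - <<'E'
from h import *
rows([.522,.308,.24],.228+np.pi)
s=robot.observe();p=robot.camera_params('wrist');c=-np.array(p['R']).T@p['t'];R=Ro.from_euler('xyz',s['tool_rot'])
print(R.inv().apply(c-s['tool_pos']))
E
```

```text
time: 2.2
tool_pos: [0.4977, 0.3187, 0.2408]
tool_rot: [3.141, 0.0, -2.911]
contact_force: [0.3, 0.6, -0.5]
opening: 0.0919
[-2.12 -1.6   0.08] [0.01 0.02 0.12] t 2.2 [0.49766258 0.31872974 0.24081274] [ 3.14139115e+00  3.24298200e-04 -2.91141563e+00] F [ 0.32947546  0.5975895  -0.51883253] 0.09191814766245271
[ 0.07395077  0.00072062 -0.14425487]
```

```bash
python3 -m creep '[[[-2.1,-1.6,0,0,0,0.1,1],[-2.1,-1.6,0,0,0,0.1,1],[-2.1,-1.6,0,0,0,0.1,1]]]'
python3 - <<'E'
from h import *
np.set_printoptions(precision=4,suppress=True)
im=snap('wrist','w1.png')
for l in ['jack_column','saddle','handle_pad']:
    print(l,[(round(d['score'],2),world('wrist',d['centre'])) for d in robot.look_for('wrist',l)[:2]])
rows([.522,.308,.24],.228+np.pi)
for X in [(.522,.308,.1),(.5765,.321,.045),(.394,.277,.134)]: print(proj('wrist',X))
E
```

```text
time: 2.5
tool_pos: [0.5217, 0.3076, 0.2403]
tool_rot: [3.141, -0.001, -2.914]
contact_force: [-1.0, -0.0, 0.4]
opening: 0.0915
jack_column [(0.63, array([0.4434, 0.2923, 0.0939]))]
saddle [(0.89, array([0.5736, 0.3229, 0.0402]))]
handle_pad [(0.76, array([0.3991, 0.2868, 0.1356]))]
[-0.11 -0.12  0.11] [0.02 0.02 0.12] t 2.7 [0.5207 0.3089 0.2411] [ 3.1412  0.0004 -2.9114] F [-0.181   0.3966  0.0025] 0.09182162548779607
[277.7311 203.8057]
[278.2271 235.8232]
[276.0684  54.4819]
```

View pics/w1.png

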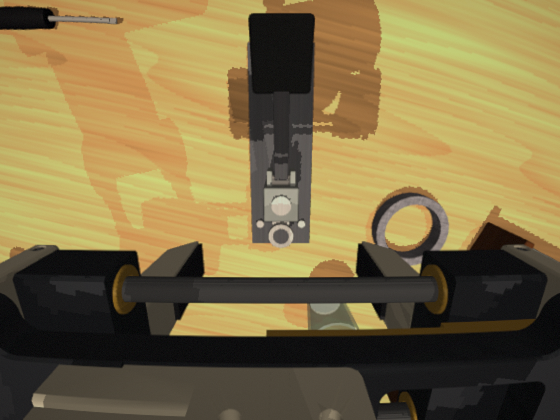

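The wrist view shows the column top at (281,205), the saddle at (280,236) and the pad at (281,54). They line up vertically, so the yaw is right, and the column sits about 3 mm further in +y. I'll descend.

```bash
python3 -m creep '[[[0,-0.25,4,0,0,0,1],[0,-0.25,8,0,0,0,1],[0,-0.25,11,0,0,0,1],[0,-0.25,14,0,0,0,1],[0,-0.25,16.5,0,0,0,1],[0,-0.25,18.1,0,0,0,1],[0,-0.25,18.1,0,0,0,1],[0,-0.25,18.1,0,0,0,1]]]'
python3 - <<'E'
from h import *
im=snap('wrist','w2.png'); snap('scene','s2.png')
rows([.522,.310,.06],.228+np.pi)
E
```

```text
time: 3.5
tool_pos: [0.521, 0.3072, 0.0608]
tool_rot: [3.141, 0.001, -2.91]
contact_force: [0.1, -0.6, 0.1]
opening: 0.0917
[-0.08  0.27  0.16] [0.05 0.16 0.16] t 3.6 [0.52179304 0.30720524 0.06159898] [ 3.14074518e+00  2.76269367e-03 -2.91081780e+00] F [-0.22460644  0.55757499  0.43860986] 0.09171398360432524
```

View pics/w2.png

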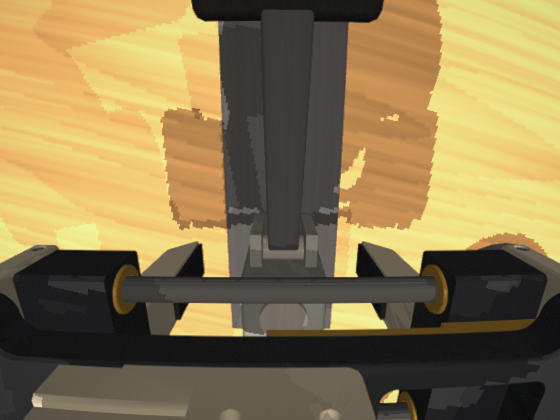

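Column is centred at about column 283 and the fingers' midpoint is at 280. I'll nudge slightly +y and close.

```bash
python3 -m creep '[[[0,0.2,0,0,0,0,1],[0,0.2,0,0,0,0,-1],[0,0.2,0,0,0,0,-1],[0,0.2,0,0,0,0,-1],[0,0.2,0,0,0,0,-1],[0,0.2,0,0,0,0,-1],[0,0.2,0,0,0,0,-1],[0,0.2,0,0,0,0,-1]]]' 60
python3 - <<'E'
from h import *
rows([.522,.310,.06],.228+np.pi)
E
```

```text
time: 4.4
tool_pos: [0.5214, 0.3091, 0.0616]
tool_rot: [3.141, 0.003, -2.911]
contact_force: [-0.0, -0.1, -0.3]
opening: 0.0402
[-0.08  0.07  0.16] [0.05 0.16 0.16] t 4.4 [0.5213502  0.30910994 0.06157783] [ 3.14077980e+00  2.72020671e-03 -2.91085558e+00] F [-0.01678674 -0.13330163 -0.30375406] 0.040165960075481795
```

```bash
python3 -m creep '[[[0,0.2,0,0,0,0,-1],[0,0.2,0,0,0,0,-1],[0,0.2,0,0,0,0,-1]]]' 60
python3 -m creep '[[[0,0,-0.5,0,0,0,-1],[0,0,-1.5,0,0,0,-1],[0,0,-2.5,0,0,0,-1],[0,0,-3.5,0,0,0,-1],[0,0,-3.5,0,0,0,-1],[0,0,-3.5,0,0,0,-1]]]'
python3 - <<'E'
from h import *
im=snap('wrist','w3.png'); snap('scene','s3.png')
rows([.522,.310,.06],.228+np.pi)
E
```

```text
time: 4.7
tool_pos: [0.5212, 0.3106, 0.0616]
tool_rot: [3.142, 0.003, -2.911]
contact_force: [2.5, -5.1, 0.1]
opening: 0.0357
time: 5.3
tool_pos: [0.5212, 0.3107, 0.097]
tool_rot: [3.141, 0.004, -2.911]
contact_force: [0.2, -0.2, -7.3]
opening: 0.0358
[-0.1  -0.07  3.62] [-0.01  0.12  0.17] t 5.4 [0.52075464 0.31044302 0.09624108] [-3.14149280e+00  2.14207948e-03 -2.91062052e+00] F [-0.58686059  0.41835179 -7.29235659] 0.035702632789956806
```

View pics/w3.png

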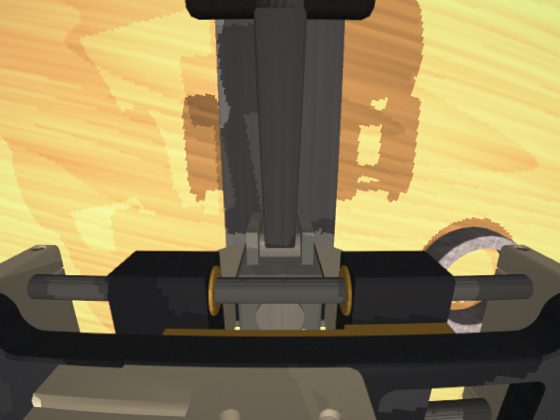

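View pics/s3.png

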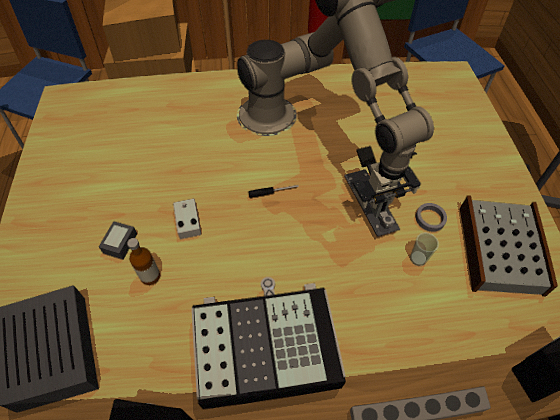

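The jack is held: 7.3 N of weight, and it hangs level in the wrist and scene views. Next I'll carry it to a staging spot in front of the lug.

```bash
python3 - <<'E'
from h import *
rows([.612,-.0645,.096],.05+np.pi)
E
```

```text
[-3.000e-01 -3.859e+01  3.000e-02] [1.000e-02 1.200e-01 1.037e+01] t 5.4 [0.52075464 0.31044302 0.09624108] [-3.14149280e+00  2.14207948e-03 -2.91062052e+00] F [-0.58686059  0.41835179 -7.29235659] 0.035702632789956806
```

```bash
python3 -m creep '[[[0,-2,0,0,0,1,-1],[0,-6,0,0,0,2,-1],[0,-10.5,0,0,0,3,-1],[0,-15,0,0,0,4.5,-1],[0,-19.5,0,0,0,6,-1],[0,-24,0,0,0,7.5,-1],[-0.2,-28,0,0,0,9,-1],[-0.3,-31.5,0,0,0,10.4,-1]]]'
python3 - <<'E'
from h import *
rows([.612,-.0645,.096],.05+np.pi)
E
```

```text
time: 6.2
tool_pos: [0.5959, 0.0022, 0.0958]
tool_rot: [3.141, 0.002, -3.094]
contact_force: [1.2, 0.3, -7.6]
opening: 0.0361
[-1.29 -6.74 -0.02] [ 0.02  0.09 -0.16] t 6.2 [0.59593571 0.00223732 0.09580141] [ 3.14123504e+00  1.58304609e-03 -3.09435746e+00] F [ 1.1700071   0.29606503 -7.64644416] 0.03607528452554026
```

```bash
python3 -m creep '[[[-0.3,-2,0,0,0,-0.1,-1],[-0.8,-4.5,0,0,0,-0.1,-1],[-1.3,-6.2,0,0,0,-0.1,-1],[-1.3,-6.7,0,0,0,-0.1,-1],[-1.3,-6.7,0,0,0,-0.1,-1],[-1.3,-6.7,0,0,0,-0.1,-1]]]'
python3 - <<'E'
from h import *
np.set_printoptions(precision=4,suppress=True)
im=snap('wrist','w4.png'); a=snap('scene','s4.png'); b=snap('top','t4.png')
def crop(i,x,y,w,h,f): return cv2.resize(i[y:y+h,x:x+w,::-1],None,fx=f,fy=f,interpolation=cv2.INTER_CUBIC)
cv2.imwrite('pics/c4.png',np.hstack([crop(a,225,190,80,110,5),crop(b,255,120,75,110,5)]))
for c in ['scene','top']:
  for l in ['saddle','lift_pad','handle_pad']:
    print(c,l,[(round(d['score'],2),world(c,d['centre'])) for d in robot.look_for(c,l)[:2]])
rows([.612,-.0645,.096],.05+np.pi)
E
```

```text
time: 6.8
tool_pos: [0.6117, -0.0629, 0.0955]
tool_rot: [3.14, 0.001, -3.092]
contact_force: [0.2, -0.3, -7.7]
opening: 0.0358
scene saddle [(0.7, array([ 0.6665, -0.0589,  0.0779]))]
scene lift_pad [(0.81, array([ 0.9351, -0.0796,  0.0916]))]
scene handle_pad [(0.22, array([0.5404, 0.4925, 0.0196]))]
top saddle []
top lift_pad [(0.81, array([ 0.9053, -0.0792,  0.0921]))]
top handle_pad [(0.73, array([ 0.652 , -0.3952,  0.1288])), (0.48, array([ 0.5543, -0.0645,  0.1304]))]
[ 0.01 -0.07 -0.01] [ 0.02  0.09 -0.04] t 7.25 [ 0.6121 -0.0638  0.0959] [ 3.1413  0.0016 -3.0922] F [ 0.9191 -0.1335 -7.225 ] 0.035652649651364436
```

View pics/c4.png

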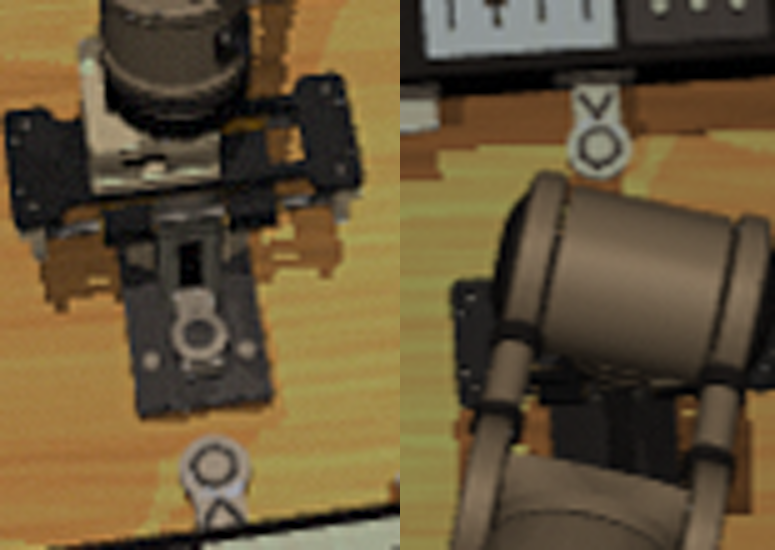

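View pics/w4.png

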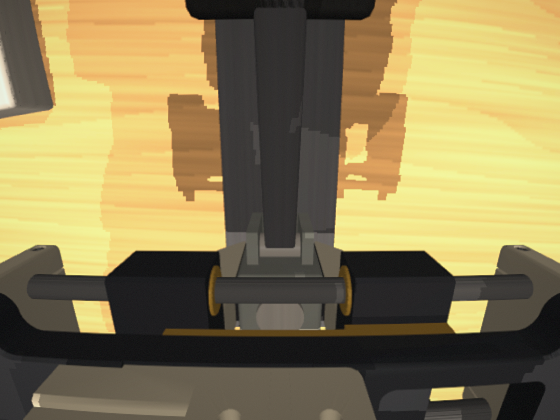

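```bash
python3 - <<'E'
from h import *
np.set_printoptions(precision=4,suppress=True)
f=lambda x,y:(225+(x+.5)/5-.5,190+(y+.5)/5-.5)
s=pix('scene',f(201,336),.0793); l=pix('scene',f(214.5,465),.063)
print(s,l,s-l)
print('plate',[pix('scene',f(*q),.0423) for q in [(140,416),(272,402)]])
o=robot.observe(); print(o['tool_pos'], o['tool_pos'][:2]+.055*np.array([np.cos(.0494),np.sin(.0494)]))
E
```

```text
[ 0.6696 -0.0601  0.0793] [ 0.7429 -0.059   0.063 ] [-0.0733 -0.0011  0.0163]
plate [array([ 0.6981, -0.0983,  0.0423]), array([ 0.6964, -0.022 ,  0.0423])]
[ 0.6121 -0.0638  0.0959] [ 0.667  -0.0611]
```

```bash
python3 -m creep '[[[0,0,1,0,0,0,-1],[0,0,2,0,0,0,-1],[0,0,2.7,0,0,0,-1],[0,0,3.05,0,0,0,-1],[0,0,3.05,0,0,0,-1]]]'
python3 - <<'E'
from h import *
rows([.6121+.074,-.0638+.002,.065],.05+np.pi)
E
```

```text
time: 7.75
tool_pos: [0.6117, -0.0637, 0.0643]
tool_rot: [3.141, -0.0, -3.092]
contact_force: [0.0, 0.6, -7.4]
opening: 0.036
[-7.45 -0.17 -0.07] [ 0.05 -0.   -0.04] t 7.75 [ 0.61165007 -0.0637454   0.06432073] [ 3.14075683e+00 -5.26499282e-05 -3.09234100e+00] F [ 0.0377727   0.60324249 -7.42629434] 0.03598359485318906
```

```bash
python3 -m creep '[[[-1,0,0,0,0,0,-1],[-2.5,0,0,0,0,0,-1],[-4,-0.1,0,0,0,0,-1],[-5.5,-0.15,0,0,0,0,-1],[-6.7,-0.17,0,0,0,0,-1],[-7.4,-0.17,0,0,0,0,-1],[-7.4,-0.17,0,0,0,0,-1]]]'
python3 - <<'E'
from h import *
np.set_printoptions(precision=4,suppress=True)
a=snap('scene','s5.png')
cv2.imwrite('pics/c5.png',cv2.resize(a[200:310,215:315,::-1],None,fx=5.5,fy=5.5,interpolation=cv2.INTER_CUBIC))
rows([.6121+.074,-.0638+.002,.065],.05+np.pi)
E
```

```text
time: 8.45
tool_pos: [0.6863, -0.0618, 0.0643]
tool_rot: [3.141, 0.001, -3.092]
contact_force: [-0.6, 0.1, -7.4]
opening: 0.0356
[-0.06 -0.01 -0.09] [ 0.05 -0.03 -0.03] t 8.5 [ 0.6855 -0.0618  0.0641] [ 3.1408 -0.0005 -3.0921] F [ 0.2459  0.5094 -7.5289] 0.03555234753221256
```

View pics/c5.png

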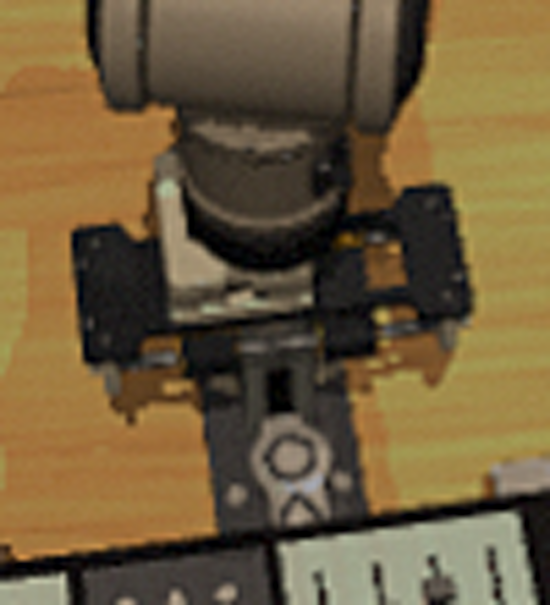

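The lug, at (291,458) in the crop, sits centrally between the plate bolts and covers the saddle. I'll lower the last 3 mm and release.

```bash
python3 -m creep '[[[0,0,0.15,0,0,0,-1],[0,0,0.3,0,0,0,-1],[0,0,0.3,0,0,0,-1],[0,0,0.3,0,0,0,-1]]]'
python3 -m creep '[[[0,0,0,0,0,0,-0.2],[0,0,0,0,0,0,0.2],[0,0,0,0,0,0,0.6],[0,0,0,0,0,0,0.6]]]'
python3 - <<'E'
from h import *
rows([.685,-.0618,.061],.05+np.pi)
E
```

```text
time: 8.9
tool_pos: [0.6851, -0.0618, 0.0618]
tool_rot: [3.141, -0.001, -3.092]
contact_force: [-4.8, 0.1, -0.0]
opening: 0.0358
time: 9.3
tool_pos: [0.6854, -0.0619, 0.0621]
tool_rot: [3.141, 0.0, -3.092]
contact_force: [0.3, 0.1, -0.4]
opening: 0.0561
[0.04 0.01 0.11] [ 0.03  0.   -0.03] t 9.3 [ 0.6854284  -0.06186092  0.0620894 ] [ 3.14098203e+00  3.50616347e-05 -3.09217019e+00] F [ 0.31308961  0.07683459 -0.40801175] 0.05613829594518719
```

```bash
python3 -m creep '[[[0,0,0,0,0,0,1],[0,0,0,0,0,0,1],[0,0,-1.5,0,0,0,1],[0,0,-4,0,0,0,1],[0,0,-8,0,0,0,1],[0,0,-12,0,0,0,1],[0,0,-16,0,0,0,1],[0,0,-18,0,0,0,1]]]'
python3 - <<'E'
from h import *
rows([.50,-.0715,.24],.05+np.pi)
E
```

```text
time: 10.1
tool_pos: [0.6865, -0.0621, 0.2483]
tool_rot: [-3.14, 0.007, -3.092]
contact_force: [0.5, -0.3, -0.2]
opening: 0.092
[ 1.867e+01 -1.000e-02  6.900e-01] [-0.07  0.42 -0.03] t 10.1 [ 0.68645416 -0.06210711  0.24826434] [-3.14032257  0.00740197 -3.0920878 ] F [ 0.51146293 -0.32456866 -0.24421494] 0.09202974816660864
```

Now move back above the handle pad, closing the fingers, and look.

```bash
python3 -m creep '[[[3,0,0,0,0,0,-1],[7,0,0,0,0,0,-1],[11,0,0,0,0,0,-1],[13,0,0.3,0,0,0,-1],[13,0,0.3,0,0,0,-1],[13,0,0.3,0,0,0,-1]]]' 30
python3 - <<'E'
from h import *
np.set_printoptions(precision=4,suppress=True)
im=snap('wrist','w6.png'); a=snap('scene','s6.png'); b=snap('top','t6.png')
def crop(i,x,y,w,h,f): return cv2.resize(i[y:y+h,x:x+w,::-1],None,fx=f,fy=f,interpolation=cv2.INTER_CUBIC)
cv2.imwrite('pics/c6.png',np.hstack([crop(a,225,190,80,110,5),crop(b,255,120,75,110,5)]))
for c in ['scene','top','wrist']:
  for l in ['saddle','lift_pad','handle_pad','jack_column']:
    print(c,l,[(round(d['score'],2),world(c,d['centre'])) for d in robot.look_for(c,l)[:2]])
rows([.556,-.0677,.15],.05+np.pi)
E
```

```text
time: 10.7
tool_pos: [0.5573, -0.0687, 0.2458]
tool_rot: [-3.14, 0.01, -3.092]
contact_force: [-0.5, -0.4, -0.1]
opening: 0.0484
scene saddle [(0.21, array([0.6808, 0.4083, 0.0671]))]
scene lift_pad [(0.82, array([ 0.935 , -0.0782,  0.0891])), (0.54, array([ 0.6168, -0.0714,  0.0057]))]
scene handle_pad [(0.92, array([ 0.5694, -0.0688,  0.1316]))]
scene jack_column [(0.96, array([ 0.6195, -0.0716,  0.0069]))]
top saddle []
top lift_pad [(0.87, array([ 0.9071, -0.0799,  0.0913]))]
top handle_pad [(0.57, array([ 0.5261, -0.0685,  0.1445]))]
top jack_column [(0.93, array([ 0.6916, -0.0639,  0.0087]))]
wrist saddle []
wrist lift_pad [(0.84, array([ 0.7378, -0.0562,  0.0611]))]
wrist handle_pad [(0.6, array([ 0.5549, -0.0657,  0.1343]))]
wrist jack_column [(0.79, array([ 0.5677, -0.0653,  0.0549])), (0.21, array([ 0.7377, -0.0563,  0.0636]))]
[0.13 0.1  9.43] [-0.08  0.43 -0.03] t 11.45 [ 0.5567 -0.0686  0.2443] [-3.1403  0.0075 -3.0921] F [-0.4756 -1.2071  0.0802] 0.00041459429340502907
```

View pics/c6.png

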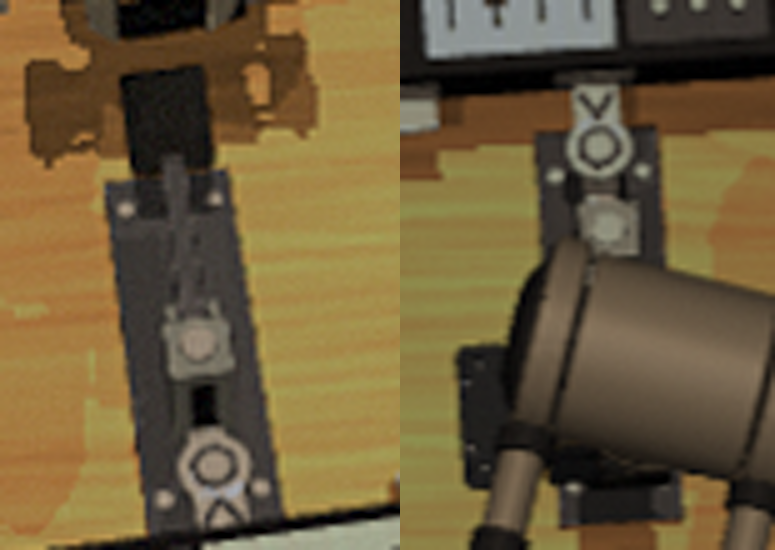

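View pics/w6.png

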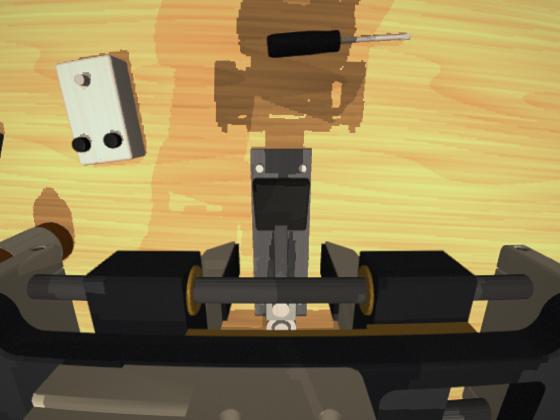

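```bash
python3 - <<'E'
from h import *
np.set_printoptions(precision=4,suppress=True)
f=lambda x,y,ox=225,oy=190:(ox+(x+.5)/5-.5,oy+(y+.5)/5-.5)
g=lambda x,y:f(x-400,y,255,120)
for c,h,q in [('scene',f,dict(col=(200,342),lug=(214.5,465),b1=(165,499),b2=(261,488),rb1=(126,209),rb2=(216,199),pad=(167,118))),('top',g,dict(col=(608,226),lug=(599,147),b1=(557,176),b2=(643,171)))]:
    z=dict(col=.1,lug=.063,b1=.01,b2=.01,rb1=.01,rb2=.01,pad=.134)
    P={k:pix(c,h(*v),z[k])[:2] for k,v in q.items()}; print(c,P); print('lug-col',P['lug']-P['col'],'lug-bolts',P['lug']-(P['b1']+P['b2'])/2)
s=np.array(pix('scene',f(201,336),.0793)[:2])-(np.array(pix('scene',f(151,361),.0443))+pix('scene',f(247,349),.0443))[:2]/2
print('saddle-bolts earlier',s)
E
```

```text
scene {'col': array([ 0.6848, -0.0615]), 'lug': array([ 0.7429, -0.059 ]), 'b1': array([ 0.7365, -0.0879]), 'b2': array([ 0.7349, -0.032 ]), 'rb1': array([ 0.5367, -0.0975]), 'rb2': array([ 0.5347, -0.0408]), 'pad': array([ 0.5557, -0.0692])}
lug-col [0.0581 0.0025] lug-bolts [0.0072 0.001 ]
top {'col': array([ 0.6855, -0.0614]), 'lug': array([ 0.7411, -0.058 ]), 'b1': array([ 0.7324, -0.0324]), 'b2': array([ 0.7349, -0.0879])}
lug-col [0.0556 0.0034] lug-bolts [0.0075 0.0022]
saddle-bolts earlier [0.0068 0.0012]
```

Saddle offset from lug is within about 2 mm in both views. I'll go down to just above the pad.

```bash
python3 -m creep '[[[0.1,0.1,3,0,0.4,0,-1],[0.15,0.1,6,0,0.4,0,-1],[0.15,0.1,8,0,0.4,0,-1],[0.15,0.1,8.7,0,0.4,0,-1],[0.15,0.1,8.7,0,0.4,0,-1]]]' 30
python3 - <<'E'
from h import *
np.set_printoptions(precision=4,suppress=True)
a=snap('scene','s7.png')
cv2.imwrite('pics/c7.png',cv2.resize(a[170:310,205:315,::-1],None,fx=4,fy=4,interpolation=cv2.INTER_CUBIC))
rows([.5553,-.068,.148],.05+np.pi)
E
```

```text
time: 11.95
tool_pos: [0.5554, -0.0676, 0.1567]
tool_rot: [-3.141, -0.001, -3.092]
contact_force: [-0.3, 0.1, 0.8]
opening: 0.0001
[ 0.08 -0.01  0.98] [-0.08  0.05 -0.03] t 12.0 [ 0.5561 -0.0678  0.1578] [-3.1401  0.0009 -3.0921] F [ 0.0674  0.3665 -0.7557] 0.0005211485282512855
```

View pics/c7.png

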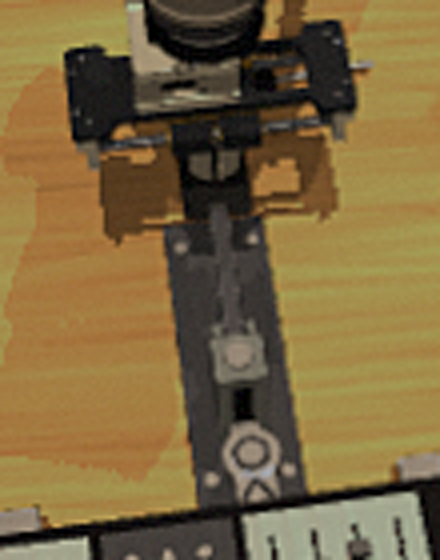

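```bash
python3 -m creep '[[[0.05,0,0.8,0,0,0,-1],[0.3,0,1.5,0,0,0,-1],[0.6,0,2.2,0,0,0,-1],[0.85,0,2.9,0,0,0,-1],[1.05,0,3.6,0,0,0,-1],[1.2,0,4.3,0,0,0,-1],[1.35,0,5.0,0,0,0,-1],[1.45,0,5.7,0,0,0,-1]]]' 30
python3 - <<'E'
from h import *
rows([.5411,-.068,.081],.05+np.pi)
E
```

```text
time: 12.8
tool_pos: [0.5425, -0.0689, 0.1015]
tool_rot: [-3.139, 0.004, -3.092]
contact_force: [0.2, 0.1, 10.4]
opening: 0.0002
[0.14 0.1  2.05] [-0.13  0.22 -0.03] t 12.8 [ 0.54245788 -0.06885531  0.10151065] [-3.13928567  0.00377626 -3.09219403] F [ 0.1586108   0.07010086 10.40719942] 0.0002384664595543388
```

```bash
python3 -m creep '[[[0.05,0.05,0.6,0,0,0,-1],[0.08,0.05,1.2,0,0,0,-1],[0.08,0.05,1.7,0,0,0,-1],[0.08,0.05,2.1,0,0,0,-1],[0.08,0.05,2.2,0,0,0,-1],[0.08,0.05,2.2,0,0,0,-1]]]' 30
python3 - <<'E'
from h import *
np.set_printoptions(precision=4,suppress=True)
a=snap('scene','s8.png')
cv2.imwrite('pics/c8.png',cv2.resize(a[170:310,205:315,::-1],None,fx=4,fy=4,interpolation=cv2.INTER_CUBIC))
rows([.5411,-.068,.081],.05+np.pi)
E
```

```text
time: 13.4
tool_pos: [0.5422, -0.0688, 0.0816]
tool_rot: [-3.138, 0.006, -3.092]
contact_force: [-5.7, -0.8, 21.5]
opening: 0.0006
[0.11 0.09 0.06] [-0.2   0.36 -0.03] t 13.45 [ 0.5422 -0.0688  0.0816] [-3.1381  0.0063 -3.0922] F [-4.867   0.8031 20.363 ] 0.00013477826051544017
```

View pics/c8.png

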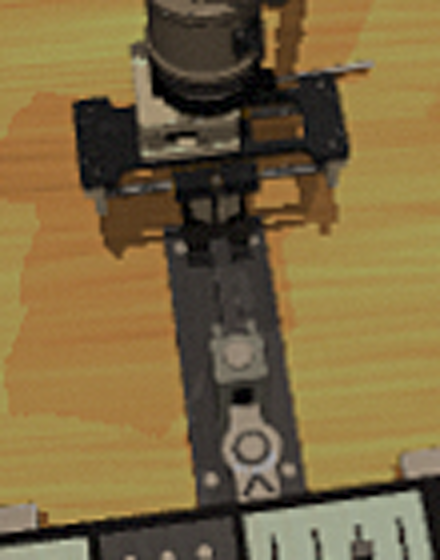

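The handle is on its stop: the force jumped to 21 N, and the lug has risen from row 452 to row 447. The jack hasn't shifted. Now I'll let it come back up along the same arc.

```bash
python3 -m creep '[[[0,0,0,0,0,0,-1],[0,0,-0.6,0,0,0,-1],[0,0,-1.2,0,0,0,-1],[-0.1,0,-2,0,0,0,-1],[-0.2,0,-2.7,0,0,0,-1],[-0.3,0,-3.4,0,0,0,-1],[-0.5,0,-4.1,0,0,0,-1],[-0.8,0,-4.8,0,0,0,-1]]]' 30
python3 -m creep '[[[-0.2,0,-0.8,0,0,0,-1],[-0.4,0,-1.5,0,0,0,-1],[-0.6,0,-2.4,0,0,0,-1],[-0.7,0,-3.4,0,0,0,-1],[-0.7,0,-3.6,0,0,0,-1],[-0.7,0,-3.6,0,0,0,-1]]]' 30
python3 - <<'E'
from h import *
np.set_printoptions(precision=4,suppress=True)
a=snap('scene','s9.png')
cv2.imwrite('pics/c9.png',cv2.resize(a[170:310,205:315,::-1],None,fx=4,fy=4,interpolation=cv2.INTER_CUBIC))
rows([.5553,-.068,.158],.05+np.pi)
E
```

```text
time: 14.25
tool_pos: [0.5493, -0.0683, 0.1299]
tool_rot: [-3.138, 0.005, -3.092]
contact_force: [-0.7, -0.8, 2.0]
opening: 0.0001
time: 14.85
tool_pos: [0.556, -0.0678, 0.1662]
tool_rot: [-3.138, 0.005, -3.092]
contact_force: [-0.1, 0.4, 0.1]
opening: 0.0005
[ 0.05 -0.02  0.78] [-0.18  0.27 -0.04] t 14.9 [ 0.5558 -0.0678  0.1658] [-3.1384  0.0048 -3.0923] F [-0.4879 -0.0651  0.3783] 0.0003045076627519016
```

View pics/c9.png

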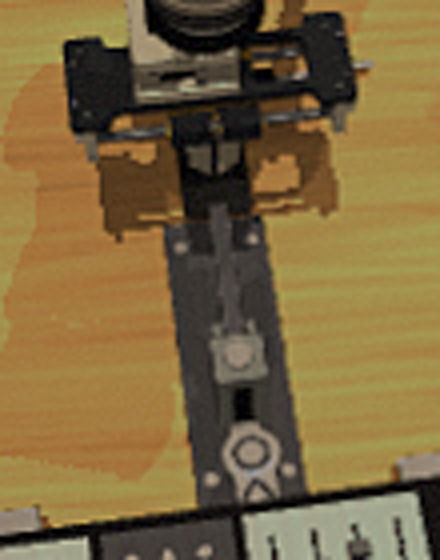

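The handle is fully up, the fingers carry no load, and the lug is back at (250,452) with the jack unmoved. Second press.

```bash
python3 -m creep '[[[0.05,0,1.0,0,0.2,0,-1],[0.1,0,1.7,0,0.2,0,-1],[0.35,0,2.4,0,0.2,0,-1],[0.6,0,3.1,0,0.2,0,-1],[0.85,0,3.8,0,0.2,0,-1],[1.05,0,4.5,0,0.2,0,-1],[1.2,0,5.2,0,0.2,0,-1],[1.35,0,5.9,0,0.2,0,-1]]]' 30
python3 -m creep '[[[0.05,0.05,0.7,0,0,0,-1],[0.1,0.05,1.3,0,0,0,-1],[0.13,0.05,1.9,0,0,0,-1],[0.13,0.05,2.4,0,0,0,-1],[0.13,0.05,2.7,0,0,0,-1],[0.13,0.05,2.7,0,0,0,-1]]]' 30
python3 - <<'E'
from h import *
rows([.5411,-.068,.081],.05+np.pi)
E
```

```text
time: 15.7
tool_pos: [0.5426, -0.0685, 0.1071]
tool_rot: [-3.138, 0.002, -3.092]
contact_force: [-1.8, 2.0, 10.8]
opening: 0.0005
time: 16.3
tool_pos: [0.5418, -0.0684, 0.0817]
tool_rot: [-3.137, 0.004, -3.092]
contact_force: [-5.9, 0.0, 19.0]
opening: 0.0005
[0.06 0.05 0.07] [-0.24  0.25 -0.03] t 16.3 [ 0.54175404 -0.06842458  0.08169547] [-3.13739335  0.00435022 -3.09213861] F [-5.87966519e+00  4.89852169e-03  1.90029354e+01] 0.0005333277326320411
```

Same height as the first stop, 19 N. I'll hold briefly and check.

```bash
python3 -m creep '[[[0,0,0.05,0,0,0,-1],[0,0,0.05,0,0,0,-1],[0,0,0.05,0,0,0,-1],[0,0,0.05,0,0,0,-1]]]' 30
python3 - <<'E'
from h import *
np.set_printoptions(precision=4,suppress=True)
a=snap('scene','s10.png');b=snap('top','t10.png')
f=lambda i,x,y:cv2.resize(i[y:y+140,x:x+95,::-1],None,fx=4,fy=4,interpolation=cv2.INTER_CUBIC)
cv2.imwrite('pics/c10.png',np.hstack([f(a,215,170),f(b,250,90)]))
rows([.5411,-.068,.081],.05+np.pi)
E
```

```text
time: 16.7
tool_pos: [0.5417, -0.0684, 0.0821]
tool_rot: [-3.137, 0.005, -3.092]
contact_force: [-4.2, 1.0, 13.6]
opening: 0.0006
[0.06 0.05 0.11] [-0.26  0.3  -0.03] t 16.8 [ 0.5417 -0.0684  0.0821] [-3.1371  0.0052 -3.0921] F [-4.2826  1.3569 13.3328] 0.0004927190487254756
```

View pics/c10.png

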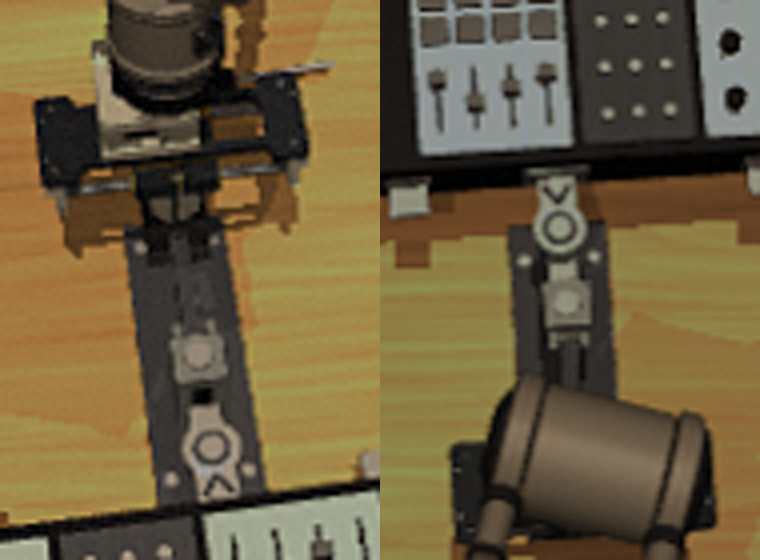

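View pics/s10.png

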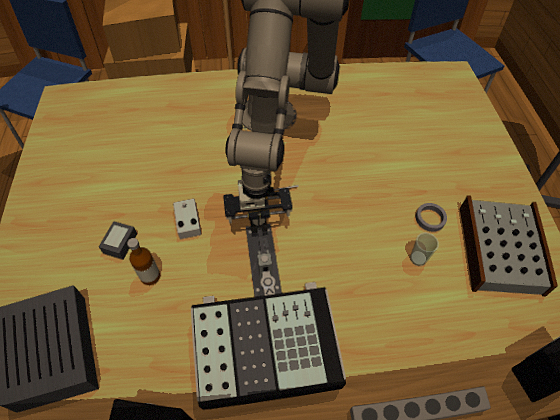

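Everything else is in place. The push had eased to 13 N, close to the lifting load, so I'll press a bit more firmly onto the stop.

```bash
python3 -m creep '[[[0,0,0.2,0,0,0,-1],[0,0,0.4,0,0,0,-1],[0,0,0.4,0,0,0,-1],[0,0,0.4,0,0,0,-1],[0,0,0.4,0,0,0,-1],[0,0,0.4,0,0,0,-1]]]' 30
```

```text
time: 17.4
tool_pos: [0.5418, -0.0685, 0.081]
tool_rot: [-3.136, 0.007, -3.092]
contact_force: [-9.4, 2.6, 28.5]
opening: 0.0004
```

```bash
python3 - <<'E'
from h import *
snap('scene','s11.png'); rows([.5411,-.068,.081],.05+np.pi)
f=lambda n:cv2.imread('pics/'+n).astype(int)[240:300,235:300]
print(abs(f('s11.png')-f('s10.png')).mean())
print(robot.hand_in()); rows([.5411,-.068,.081],.05+np.pi)
E
```

```text
[ 0.07  0.05 -0.  ] [-0.31  0.43 -0.02] t 17.45 [ 0.54184722 -0.06848493  0.08097036] [-3.13625536  0.00743574 -3.09190142] F [-9.9832227   1.75444134 29.09282546] 0.00048416945752697893
2.0993162393162392
the job is handed in; nothing more can be done
None
the job is handed in; nothing more can be done
```

I set the jack flat under the round lug and pressed the handle fully down once as a trial. I let it come all the way back up, pressed it down again, and handed in at about 17.5 s while holding it with about 29 N. No verdict was reported.

- **Jack position:** after release, the saddle was within about 3 mm of the lug's centre in both the scene and top views.
- **First stroke:** the handle reached its stop, shown by the force rising to about 21 N, and the lug rose in the picture.
- **Return stroke:** the handle came fully back up, with no load on the fingers and the lug back at its starting height.
- **Second stroke:** the handle stopped at the same height as before. The push then eased to 13 N, close to the lifting load, so I pressed harder before handing in.
- **Surroundings:** the case had not visibly shifted, the arm stayed clear of it, and the bystanders looked to be in their original places.

I couldn't measure the handle angle or the lug height directly. "Fully down" and "raised" are judged from the tool height, the force jump and the pictures. My last picture comparison, after pressing harder, showed only a small average difference around the lug. The `lift_pad` network reported the middle of the case instead of the lug in the scene and top views, so I used pixel measurements for its position.

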